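Fetch the red punch from the junk drawer under the shelf

TASK

Pull the drawer under the blue shelf out to its stop and leave it out. From the clutter in it pick the punch with the red handle and lay it down flat inside the dark wooden tray with the cork floor: put it down, do not drop it. Leave everything else in the drawer, and do not disturb the hammer, the jar or the tin.

Things in the scene. Friction and masses are not known exactly. Their poses are not given: they have to be found in the camera images.
- unit: fixed blue unit, 350 wide, 165 mm high, front facing about +y. Origin on the bench below the middle of the shut drawer's front face; x into the unit (about world -y), z up. Its top is a shelf, 150 to 165 mm above the bench, from x = -24 to 230 mm: a gripper pointing straight down at the shut drawer's handle hits it; lean it back, away from the unit.
- drawer (a joint): how far the plywood drawer is out, m: 0 shut, 0.13 at its stop (starts 0 to 0.006). Slides along the unit's -x, about 2 N of friction, stays where left. Open box 200 long (x), 310 wide, 5 mm walls; inner floor 17 mm, rim 57 mm above the bench.
- drawer_handle (a point): grip point in the dark wood block handle, moving with the drawer; axes as the unit's. Block 26 deep (x), 28 wide (y), 18 to 58 mm above the bench, on a 12 mm wide stem, middle 38 mm out from the drawer front, 12 mm gap behind it, sides free. The point is the block's middle in x and y, 45 mm above the bench; with the drawer shut it is 14 mm in front of the shelf's edge.
- drawer_mid (a point): middle of the drawer's inner floor (190 mm in x, 300 mm in y), moving with the drawer; axes as the unit's. The front wall's inner face is at x = -95 mm.
- punch: the red-handled punch to fetch: 90 mm long, lying along its x: handle 60 x 18 x 18 mm (x = -45 to +15), bright red, with a 9 mm thick pointed steel shank, towards +x. Origin under its middle, on its underside. About 70 g. Starts in the drawer in one of four places side by side, 70 mm apart, within 15 degrees of front-to-back, point to the rear.
- screwdriver: 90 mm long, lying along its x: handle 60 x 18 x 18 mm (x = -45 to +15), yellow, with a thin steel blade, towards +x. Origin under its middle, on its underside. Stays in the drawer; starts in another of the four places.
- awl: 90 mm long, lying along its x: handle 60 x 18 x 18 mm (x = -45 to +15), dark wood, with a thin dark spike, towards +x. Origin under its middle, on its underside. Stays in the drawer; starts in another of the four places.
- file: 90 mm long, lying along its x: handle 60 x 18 x 18 mm (x = -45 to +15), black, with a 12 mm wide flat dark blade, towards +x. Origin under its middle, on its underside. Stays in the drawer; starts in another of the four places.
- tape: brown roll of tape lying flat, 56 mm across, 22 mm high, hole 38 mm; origin under its middle. Stays in the drawer, in the rear row.
- padlock: brass padlock lying flat, body 36 x 30 x 16 mm with a steel shackle, 56 mm long in all; origin under the middle of its length. Stays in the drawer, in the rear row.
- cap_green: green bottle cap, 32 mm across, 6 mm high; origin under its middle. Stays in the drawer, in the rear row.
- tool_tray: fixed shallow dark wooden tray with a cork floor, 210 (x) x 150 (y) x 16 mm high, 5 mm walls, inner floor 5 mm above the bench; origin under its middle, z up. The punch goes here, lying any way round.
- hammer: hammer, 240 mm long, lying on the bench beyond the tray; bystander. Origin under its middle.
- jar: green glass jar, 60 mm across, 90 mm high, standing on the unit's shelf; bystander. Origin under its middle.
- tin: tin with a yellow label, 68 mm across, 80 mm high, standing on the unit's shelf; bystander. Origin under its middle.

How it is judged:
By the outcome, as a careful person would: the job done as asked, in the order asked, and still so for the second after the job is handed in, with the robot touching nothing.
It also fails if it takes over 58 s, if anything falls off the work surface, if the arm or the gripper's body presses on something with over 40 N, if the wrist force passes 120 N, or if a joint passes its speed limit or range.

ROBOT

A 6-joint arm with a two-finger parallel gripper is mounted at the origin on the work surface. World frame = base frame: x ahead of the robot, y to its left, z up, the work surface at z = 0. Lengths are in m, angles in rad, forces in N, time in s.
With the tool pointing down it reaches from about 0.25 to 0.775 m from the base axis. Payload 8.9 kg.
Tool frame: the origin (TCP) lies midway between the tips of the shut fingers; the grasp point (between the pads) lies 19 mm behind it; y points along the fingers, z is the direction in which the jaws open and shut, and the axes are right-handed (so a half turn about y gives the same grasp; the last joint's range is limited). The gripper opens to 85 mm and grips with 20 to 120 N. Pads are 22 mm wide; open, the fingers measure 114 mm over their backs; the gripper's body (76 mm by 85 mm) begins 54 mm behind the grasp point. The pads swing forward as they close: fully open they stand 13 mm farther back than shut.
Start: joints at [1.109, 0.291, -0.153, 1.127, 0, 1.431], TCP at [0.167, 0.498, 0.231] pointing down, gripper open.
Joint ranges: [-2.52, 2.52], [-0.91, 1.74], [-1.3, 1.37], [-1.96, 2.02], [-1.52, 1.47], [-3.14, 3.14]. Speed limits (rad/s): [2.22, 2.22, 2.79, 3.14, 3.14, 3.14].

INTERFACE

Orientations are given as a rotation vector (axis times angle).
In Python, from rig import state, capture, job_done gives the robot as it stands.
- The arm moves only by the tool step_arm, never from a script. Its argument "steps" is a list of rows, each an object of numbers: "jaw": the closure, from 0 (fully open) to 1 (shut); "x", "y", "z": the shift along the tool's x, y, z in mm; "turn": the turn about the tool's y in rad. In form: [{"jaw": .., "x": .., "y": .., "z": .., "turn": ..}, ...]. A call has 1 to 10 rows; each row is the pose to reach, as a shift and turn from the pose commanded when the call began, along the tool's axes at that moment; what a row does not reach only later rows make up. A row lasts 1/8 s, in which the tool goes at most 62.5 mm and 10.7 degrees, less where a joint would pass 70% of its speed; a pose out of reach is approached as far as the arm can. A call with a gripper value outside its range is refused whole. The fingers move at their own pace and stop on an object; "force" is the grip in N (left out, the last holds). Time passes only in rows, so rows that repeat a pose let the fingers close. It gives the time, the measured TCP pose, the force and the opening at its end, in the units of the state.
- state(): the state, without advancing time (a new reading comes with each control period).
- capture(name): name is "side" or "top" or "wrist"; returns a dict with "pixels" (420x560x3 uint8, red, green, blue), "depth" (420x560 float32, m along the optical axis (not along the pixel's ray), 0 where there is no reading), "intrinsics" (3x3 intrinsics, pixels), "R" (3x3) and "t" (3): a world point X has camera coordinates R X + t; the wrist camera has in their place "T_tool_cam" (4x4, takes a point from camera to tool coordinates, whose origin is the TCP and whose axes are the tool frame's). Camera axes: x right, y down, z forward; pixel columns grow to the right and rows downward; lengths in m; the calibration is good to about 2 mm. A picture is of the moment at which its call begins: read the wrist's pose just before it.
- job_done(): hands the job in, once; it reports no verdict.
The state is a dict: "time_s": time; "joint_positions": joint angles; "qvel": joint speeds; "tau": joint torques, N m; "ee_pos": TCP position; "tcp_rot": TCP orientation; "ft_force": force on the tool from outside, world axes, zero at the start; "wrist_torque": the same for the moment, N m; "finger_gap": finger opening in m.
Only numpy, scipy, OpenCV 4.12 (cv2) and the standard library are available. Lean on these libraries where they do the work, as an engineer would, in place of code of your own. Each camera call takes 0.05 s, during which the arm holds its last target. There are 200 camera calls.

## Working session

There is one attempt and no reset: what is moved stays moved. The work goes in short steps, Python scripts to look and compute and a tool call to move; the robot and the scene stay as the last step left them, time stands still between calls to the robot, and variables do not carry over. Pictures are saved under pics/ and viewed, about 8 in all and at most 12, crops included, and the job is handed in when it is done.

Besides the shell and the picture viewer there is one more tool, called after "Request:" as name(argument=value, ...), one argument or row to a line, values as JSON. step_arm: Moves the arm, as the interface text tells. Its arguments: {"type":"object","properties":{"steps":{"type":"array"},"force":{"type":"number"}},"required":["steps"]}

```bash
mkdir -p pics; ls
cat > h.py <<'E'
import numpy as np, cv2
from scipy.spatial.transform import Rotation as Ro
from rig import state, capture, job_done
def snap(n,f):
    c=capture(n); cv2.imwrite('pics/'+f,c['pixels'][:,:,::-1]); np.savez('pics/'+f[:-4]+'.npz',**c); return c
def world(c,u,v,z=None,d=None):
    r=np.linalg.inv(c['intrinsics'])@np.array([u,v,1.])
    R,t=c['R'],c['t']
    if d is not None: return R.T@(r*d-t)
    o=-R.T@t; w=R.T@r
    return o+w*(z-o[2])/w[2]
def cloud(c):
    h,w=c['depth'].shape; V,U=np.mgrid[:h,:w]
    P=np.stack([U,V,np.ones_like(U)],-1)@np.linalg.inv(c['intrinsics']).T*c['depth'][...,None]
    return (P-c['t'])@c['R']
E
python3 - <<'E'
from h import *
s=state(); print({k:np.round(v,3) for k,v in s.items()}); print(np.round(Ro.from_rotvec(s['tcp_rot']).as_matrix(),3))
a=snap('top','top0.png'); b=snap('side','side0.png')
for c in(a,b): print(c['intrinsics'],c['R'].round(3),c['t'].round(3), (-c['R'].T@c['t']).round(3))
E
```

```text
pics
{'time_s': np.float64(0.0), 'joint_positions': array([ 1.109,  0.291, -0.154,  1.127,  0.   ,  1.431]), 'qvel': array([ 0.   ,  0.   , -0.001,  0.   , -0.001,  0.   ]), 'tau': array([-1.0000e-03, -5.3715e+01,  3.3137e+01,  1.6000e-02, -0.0000e+00,
        0.0000e+00]), 'ee_pos': array([0.166, 0.497, 0.231]), 'tcp_rot': array([-1.557,  0.254, -0.253]), 'ft_force': array([ 0.487,  0.597, -0.426]), 'wrist_torque': array([0.02 , 0.   , 0.057]), 'finger_gap': np.float64(0.086)}
[[ 0.948 -0.001  0.317]
 [-0.317 -0.001  0.948]
 [-0.    -1.    -0.001]]
[[527.41189177   0.         287.4501982 ]
 [  0.         527.41189177 214.10593925]
 [  0.           0.           1.        ]] [[ 0.022 -1.     0.001]
 [-0.99  -0.022 -0.137]
 [ 0.137  0.002 -0.991]] [-0.054  0.613  1.487] [ 0.404 -0.043  1.557]
[[450.31693972   0.         283.01720748]
 [  0.         450.31693972 204.59228463]
 [  0.           0.           1.        ]] [[-0.794  0.608  0.   ]
 [ 0.577  0.754 -0.313]
 [-0.19  -0.249 -0.95 ]] [ 0.5   -0.272  1.368] [0.814 0.241 1.214]
```

View pics/top0.png

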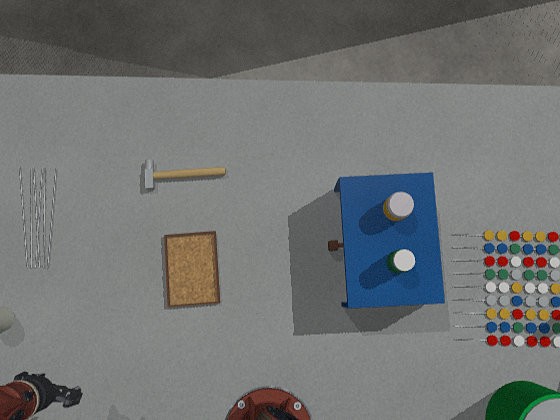

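View pics/side0.png

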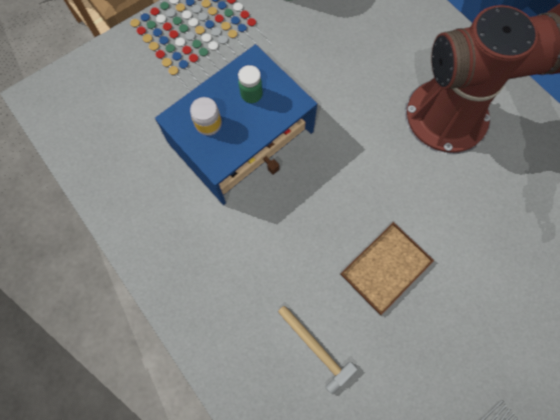

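Top view: handle at px (333,245), blue shelf (335–443, 173–306) to its right, tray at (191,268), hammer above it at (185,173). Side view: handle at (272,165), a glimpse of red in the gap at about (288,131).

Run:
```python
from h import *
class C(dict): pass
for n in('top','side'):
    c=dict(np.load(f'pics/{n}0.npz')); P=cloud(c); im=c['pixels'].astype(int); r,g,b=im[...,0],im[...,1],im[...,2]
    m=(b>r+50)&(b>g+25)&(abs(P[...,2]-.165)<.02)&(P[...,0]>.1)&(P[...,1]<0)
    nn,l,st,ce=cv2.connectedComponentsWithStats(m.astype(np.uint8)); k=1+st[1:,4].argmax()
    cs,_=cv2.findContours((l==k).astype(np.uint8),0,1); ct=max(cs,key=cv2.contourArea)[:,0]
    W=np.array([world(c,u,v,.165)[:2] for u,v in ct],np.float32)
    (cx,cy),wh,an=cv2.minAreaRect(W); print(n,'shelf',st[k],cx,cy,wh,an,'z',np.median(P[l==k][:,2])); print(cv2.boxPoints(((cx,cy),wh,an)).round(3))
    # tray
    hsv=cv2.cvtColor(c['pixels'],cv2.COLOR_RGB2HSV)
    m=(hsv[...,0]<20)&(hsv[...,1]>70)&(P[...,2]<.03)&(P[...,2]>-.02)&(P[...,1]>.1)&(P[...,0]>.1)&(P[...,0]<.7)
    nn,l,st,ce=cv2.connectedComponentsWithStats(m.astype(np.uint8)); k=1+st[1:,4].argmax()
    cs,_=cv2.findContours((l==k).astype(np.uint8),0,1); ct=max(cs,key=cv2.contourArea)[:,0]
    W=np.array([world(c,u,v,.014)[:2] for u,v in ct],np.float32); print('tray',cv2.minAreaRect(W))
    # handle
    u0,v0=(333,245) if n=='top' else (272,165)
    m=np.zeros(m.shape,bool); m[v0-14:v0+15,u0-14:u0+15]=True
    m&=(r>b+12)&(P[...,2]>.045)&(P[...,2]<.07)&(g<90)
    vv,uu=np.nonzero(m); q=np.array([world(c,u,v,.058) for u,v in zip(uu,vv)])
    print('handle',m.sum(),q.mean(0),q.min(0),q.max(0),P[m].mean(0),cv2.minAreaRect(q[:,:2].astype(np.float32)))
    cv2.imwrite(f'pics/m_{n}.png',cv2.resize(c['pixels'][v0-30:v0+30,u0-30:u0+30,::-1],None,fx=6,fy=6,interpolation=0))
```

```text
top shelf [  340   173   105   135 11155] 0.5370010733604431 -0.3150396943092346 (0.34810540080070496, 0.2541046440601349) 4.187942028045654 z 0.16380905246114547
[[ 0.354 -0.201]
 [ 0.373 -0.454]
 [ 0.72  -0.429]
 [ 0.701 -0.176]]
tray ((0.45290911197662354, 0.23617678880691528), (0.2094898223876953, 0.15181966125965118), 5.771224498748779)
handle 90 [ 0.52614662 -0.1738026   0.058     ] [ 0.51164439 -0.19751514  0.058     ] [ 0.53773416 -0.16036148  0.058     ] [ 0.52637903 -0.17406296  0.05511218] ((0.5248141884803772, -0.17901532351970673), (0.02565203793346882, 0.03719041869044304), 1.2569983005523682)
side shelf [ 156   45  161  143 9459] 0.5441306829452515 -0.3128373622894287 (0.34943684935569763, 0.2583257555961609) 4.219463348388672 z 0.1654393971710125
[[ 0.36  -0.197]
 [ 0.379 -0.455]
 [ 0.728 -0.429]
 [ 0.709 -0.171]]
tray ((0.45880821347236633, 0.23601262271404266), (0.209233820438385, 0.14783109724521637), 5.833239555358887)
handle 124 [ 0.53403759 -0.17518771  0.058     ] [ 0.51896781 -0.20603354  0.058     ] [ 0.548339   -0.15520543  0.058     ] [ 0.53328356 -0.17634431  0.05484053] ((0.5346046090126038, -0.1808108538389206), (0.028571659699082375, 0.05030239745974541), 5.307149410247803)
```

```bash
cat >> h.py <<'E'
ux=np.array([.0735,-.9973,0]); o=-ux; uy=np.array([.9973,.0735,0])
def go(target,yaw=None):
    "shift (mm) in tool axes and turn (rad) from the present measured pose; yaw (deg) of the jaw axis"
    s=state(); R=Ro.from_rotvec(s['tcp_rot']).as_matrix()
    d=R.T@(np.array(target)-s['ee_pos'])*1000; y0=np.degrees(np.arctan2(R[1,2],R[0,2]))
    print('pos',s['ee_pos'].round(4),'yaw',round(y0,1),'tilt',R[:,1].round(3),'q',s['joint_positions'].round(2),'F',s['ft_force'].round(1),'t',s['time_s'])
    print('xyz',d.round(1),'turn',None if yaw is None else -np.radians((yaw-y0+90)%180-90).round(3))
edge=np.array([.531,-.187,0]); hd=np.array([.530,-.174,0])
E
python3 - <<'E'
from h import *
t=edge+.062*o-.060*uy; t[2]=.23; print(t); go(t,94.2)
E
```

```text
[ 0.466605  -0.1295774  0.23     ]
pos [0.1664 0.4975 0.2308] yaw 71.5 tilt [-0.001 -0.001 -1.   ] q [ 1.11  0.29 -0.15  1.13  0.    1.43] F [0.9 0.1 0.3] t 0.1
xyz [ 483.7    1.3 -499.5] turn -0.396
```

Request:
step_arm(
  steps=[
    {"jaw":0,"x":484,"y":0,"z":-500,"turn":-0.396},
    {"jaw":0,"x":484,"y":0,"z":-500,"turn":-0.396},
    {"jaw":0,"x":484,"y":0,"z":-500,"turn":-0.396},
    {"jaw":0,"x":484,"y":0,"z":-500,"turn":-0.396},
    {"jaw":0,"x":484,"y":0,"z":-500,"turn":-0.396},
    {"jaw":0,"x":484,"y":0,"z":-500,"turn":-0.396},
    {"jaw":0,"x":484,"y":0,"z":-500,"turn":-0.396},
    {"jaw":0,"x":484,"y":0,"z":-500,"turn":-0.396},
    {"jaw":0,"x":484,"y":0,"z":-500,"turn":-0.396},
    {"jaw":0,"x":484,"y":0,"z":-500,"turn":-0.396},
  ],
)

```text
time_s: 1.35
ee_pos: [0.4327, -0.0594, 0.2313]
tcp_rot: [-1.57, -0.057, 0.057]
ft_force: [1.9, 1.3, 0.1]
finger_gap: 0.085
```

Run:
```python
from h import *
t=edge+.062*o-.060*uy; t[2]=.23;  go(t,94.2)
```

```text
pos [ 0.4327 -0.0594  0.2313] yaw 94.2 tilt [ 0.  0. -1.] q [-0.3   0.12 -0.37  1.08  0.   -0.38] F [1.9 1.3 0.1] t 1.35
xyz [ 28.7   1.3 -72.5] turn -0.001
```

Request:
step_arm(
  steps=[
    {"jaw":0,"x":0,"y":0,"z":0,"turn":0},
  ],
)

```text
time_s: 1.48
ee_pos: [0.4336, -0.0609, 0.2309]
tcp_rot: [-1.571, -0.053, 0.053]
ft_force: [-0.4, 0.4, -0.0]
finger_gap: 0.0851
```

Run:
```python
from h import *
t=edge+.062*o-.060*uy; t[2]=.23;  go(t,94.2)
```

```text
pos [ 0.4336 -0.0609  0.2309] yaw 93.9 tilt [ 0.    -0.001 -1.   ] q [-0.31  0.13 -0.37  1.08 -0.   -0.37] F [-0.4  0.4 -0. ] t 1.475
xyz [ 28.3   0.9 -70.8] turn -0.005
```

Request:
step_arm(
  steps=[
    {"jaw":0,"x":28,"y":0,"z":-71,"turn":-0.005},
    {"jaw":0,"x":28,"y":0,"z":-71,"turn":-0.005},
    {"jaw":0,"x":28,"y":0,"z":-71,"turn":-0.005},
  ],
)

```text
time_s: 1.85
ee_pos: [0.465, -0.1256, 0.2309]
tcp_rot: [-1.569, -0.06, 0.062]
ft_force: [-0.9, -0.1, -0.0]
finger_gap: 0.0857
```

Run:
```python
from h import *
t=edge+.062*o-.060*uy; t[2]=.015;  go(t,94.2)
s=state(); c=capture('wrist'); T=np.eye(4); T[:3,:3]=Ro.from_rotvec(s['tcp_rot']).as_matrix(); T[:3,3]=s['ee_pos']
M=np.linalg.inv(T@c['T_tool_cam']); c['R']=M[:3,:3]; c['t']=M[:3,3]
np.savez('pics/w1.npz',**c); cv2.imwrite('pics/w1.png',c['pixels'][:,:,::-1])
print(c['T_tool_cam'].round(3))
P=cloud(c); im=c['pixels'].astype(int)
m=(P[...,2]>.05)&(P[...,2]<.066)&(P[...,1]>-.2)&(P[...,0]>.49)&(P[...,0]<.57); print(m.sum(), P[m].min(0) if m.any() else '',P[m].max(0) if m.any() else '')
```

```text
pos [ 0.465  -0.1256  0.2309] yaw 94.4 tilt [-0.001  0.001 -1.   ] q [-0.42  0.21 -0.26  1.1   0.   -0.49] F [-0.9 -0.1 -0. ] t 1.85
xyz [  1.5 215.9  -4.3] turn 0.004
[[-0.     0.96   0.28  -0.071]
 [-0.    -0.28   0.96  -0.143]
 [ 1.     0.     0.    -0.   ]
 [ 0.     0.     0.     1.   ]]
586 [ 0.51600029 -0.18544766  0.0500405 ] [ 0.54370911 -0.15921543  0.05995395]
```

View pics/w1.png

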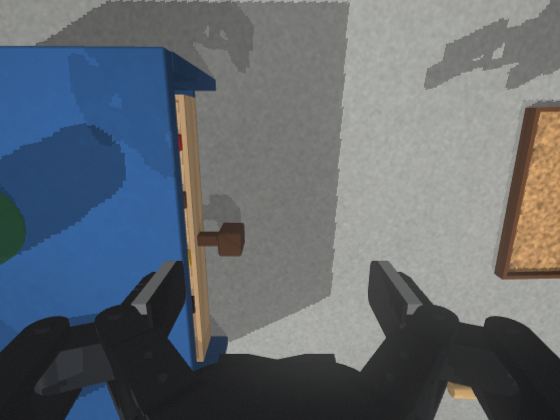

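Wrist view: handle block at px (230,239) with its stem to the drawer front at (200,240); the finger knuckles spread wide at the bottom, so I check their width in the depth before going near the shelf.

Run:
```python
from h import *
c=dict(np.load('pics/w1.npz')); T=c['T_tool_cam']
h,w=c['depth'].shape; V,U=np.mgrid[:h,:w]; d=c['depth']
P=np.stack([U,V,np.ones_like(U)],-1)@np.linalg.inv(c['intrinsics']).T*d[...,None]
Q=(P@T[:3,:3].T+T[:3,3])*1000
m=(d>0)&(Q[...,1]<5)
for a in range(-110,5,10):
    k=m&(Q[...,1]>=a)&(Q[...,1]<a+10)&(Q[...,0]>-60)
    if k.sum()>5: q=Q[k]; print(a,k.sum(),'x',q[:,0].min().round(),q[:,0].max().round(),'z',q[:,2].min().round(),q[:,2].max().round(), 'inner|z|',abs(q[:,2]).min().round())
W=cloud(c); k=(W[...,2]>.155)&(W[...,2]<.172)&(d>0)&(Q[...,1]>20)
q=W[k]; e=(q-np.array([.53,-.1723,0]))@o; print('shelf edge rel handle along o (mm)',np.percentile(e,[99,99.5,99.9])*1000)
```

```text
-110 128 x -21.0 -20.0 z -23.0 23.0 inner|z| 7.0
-100 7608 x -21.0 -8.0 z -60.0 61.0 inner|z| 0.0
-90 13788 x -19.0 4.0 z -68.0 69.0 inner|z| 0.0
-80 10537 x -18.0 13.0 z -74.0 74.0 inner|z| 0.0
-70 10693 x -16.0 13.0 z -75.0 74.0 inner|z| 33.0
-60 1903 x -14.0 -1.0 z -73.0 72.0 inner|z| 41.0
-50 1614 x -12.0 11.0 z -57.0 56.0 inner|z| 42.0
-40 1658 x -12.0 12.0 z -57.0 56.0 inner|z| 42.0
-30 1319 x -12.0 12.0 z -57.0 56.0 inner|z| 42.0
-20 486 x -11.0 12.0 z -53.0 54.0 inner|z| 42.0
shelf edge rel handle along o (mm) [-17.39892008 -17.28213556 -17.09974949]
```

```bash
sed -i 's/^edge=.*/hd=np.array([.530,-.1723,0])/' h.py
python3 - <<'E'
from h import *
t=hd+.082*o-.045*uy; t[2]=.017;  go(t,94.2)
E
```

```text
pos [ 0.4647 -0.1249  0.231 ] yaw 94.5 tilt [-0.001  0.001 -1.   ] q [-0.41  0.21 -0.26  1.1   0.   -0.49] F [-0.1  0.5  0.7] t 1.9
xyz [ 17.  214.   29.6] turn 0.005
```

Request:
step_arm(
  steps=[
    {"jaw":0,"x":17,"y":0,"z":30,"turn":0.005},
    {"jaw":0,"x":17,"y":60,"z":30,"turn":0.005},
    {"jaw":0,"x":17,"y":120,"z":30,"turn":0.005},
    {"jaw":0,"x":17,"y":170,"z":30,"turn":0.005},
    {"jaw":0,"x":17,"y":200,"z":30,"turn":0.005},
    {"jaw":0,"x":17,"y":214,"z":30,"turn":0.005},
    {"jaw":0,"x":17,"y":214,"z":30,"turn":0.005},
  ],
)

```text
time_s: 2.78
ee_pos: [0.4795, -0.0939, 0.0174]
tcp_rot: [-1.57, -0.058, 0.059]
ft_force: [0.3, 0.2, 0.9]
finger_gap: 0.0852
```

Run:
```python
from h import *
t=hd+.049*o-.024*uy; t[2]=.017;  go(t,94.2)
```

```text
pos [ 0.4795 -0.0939  0.0174] yaw 94.2 tilt [-0.001  0.    -1.   ] q [-0.34  0.46 -0.55  0.57  0.   -0.42] F [0.3 0.2 0.9] t 2.775
xyz [ 20.5   0.4 -32.9] turn 0.001
```

Now slide in beside the handle (finger under the shelf's edge), then press sideways gently.

Request:
step_arm(
  steps=[
    {"jaw":0,"x":0,"y":0,"z":-16,"turn":0},
    {"jaw":0,"x":0,"y":0,"z":-33,"turn":0},
    {"jaw":0,"x":0,"y":0,"z":-33,"turn":0},
    {"jaw":0,"x":12,"y":0,"z":-33,"turn":0},
    {"jaw":0,"x":17,"y":0,"z":-33,"turn":0},
    {"jaw":0,"x":20,"y":0,"z":-33,"turn":0},
    {"jaw":0,"x":20,"y":0,"z":-33,"turn":0},
  ],
)

```text
time_s: 3.65
ee_pos: [0.5018, -0.1261, 0.0171]
tcp_rot: [-1.57, -0.056, 0.059]
ft_force: [-2.9, -2.0, 1.8]
finger_gap: 0.0855
```

Request:
step_arm(
  steps=[
    {"jaw":0,"x":1.5,"y":0,"z":0,"turn":0},
    {"jaw":0,"x":1.5,"y":0,"z":0,"turn":0},
  ],
)

```text
time_s: 3.9
ee_pos: [0.5018, -0.1261, 0.0171]
tcp_rot: [-1.57, -0.054, 0.06]
ft_force: [-8.1, -2.0, 7.3]
finger_gap: 0.0853
```

Request:
step_arm(
  steps=[
    {"jaw":0,"x":2,"y":0,"z":0,"turn":0},
    {"jaw":0,"x":2,"y":0,"z":0,"turn":0},
  ],
)

```text
time_s: 4.15
ee_pos: [0.5018, -0.126, 0.0169]
tcp_rot: [-1.571, -0.05, 0.062]
ft_force: [-16.5, -3.6, 14.1]
finger_gap: 0.0854
```

Request:
step_arm(
  steps=[
    {"jaw":0,"x":0,"y":0,"z":4,"turn":0},
    {"jaw":0,"x":0,"y":0,"z":8,"turn":0},
    {"jaw":0,"x":0,"y":0,"z":12,"turn":0},
    {"jaw":0,"x":0,"y":0,"z":16,"turn":0},
    {"jaw":0,"x":0,"y":0,"z":20,"turn":0},
    {"jaw":0,"x":0,"y":0,"z":20,"turn":0},
  ],
)

```text
time_s: 4.9
ee_pos: [0.5003, -0.1055, 0.0169]
tcp_rot: [-1.57, -0.051, 0.062]
ft_force: [-16.9, 0.5, 13.4]
finger_gap: 0.0853
```

```bash
cat >> h.py <<'E'
def wrist(f):
    s=state(); c=capture('wrist'); T=np.eye(4); T[:3,:3]=Ro.from_rotvec(s['tcp_rot']).as_matrix(); T[:3,3]=s['ee_pos']
    M=np.linalg.inv(T@c['T_tool_cam']); c['R']=M[:3,:3]; c['t']=M[:3,3]
    np.savez('pics/'+f+'.npz',**c); cv2.imwrite('pics/'+f+'.png',c['pixels'][:,:,::-1]); return c
def handle(c):
    "block top in a top/side view"
    P=cloud(c); r,g,b=[c['pixels'][...,i].astype(int) for i in range(3)]
    L=(P-hd)@np.stack([o,uy,[0,0,1]]).T
    m=(r>b+12)&(g<90)&(L[...,2]>.05)&(L[...,2]<.064)&(abs(L[...,1])<.03)&(L[...,0]>-.02)&(L[...,0]<.16)
    q=L[m]; print('handle out by',m.sum(),q[:,0].min().round(4),q[:,0].max().round(4),'lat',q[:,1].mean().round(4)) if m.any() else print('none')
E
python3 - <<'E'
from h import *
go(hd)
for n in('top','side'): c=capture(n); np.savez(f'pics/{n}1.npz',**c); handle(c); handle(dict(np.load(f'pics/{n}0.npz')))
E
```

```text
pos [ 0.5003 -0.1055  0.0169] yaw 94.1 tilt [-0.007 -0.    -1.   ] q [-0.35  0.5  -0.48  0.6  -0.   -0.42] F [-16.9   0.5  13.4] t 4.9
xyz [ 24.9  16.7 -68.8] turn None
none
handle out by 77 -0.0119 0.0123 lat -0.0035
handle out by 97 -0.018 0.0342 lat 0.0023
handle out by 91 -0.0151 0.0128 lat 0.003
```

Request:
step_arm(
  steps=[
    {"jaw":0,"x":0,"y":0,"z":6,"turn":0},
    {"jaw":0,"x":0,"y":0,"z":13,"turn":0},
    {"jaw":0,"x":0,"y":0,"z":20,"turn":0},
    {"jaw":0,"x":0,"y":0,"z":27,"turn":0},
    {"jaw":0,"x":0,"y":0,"z":34,"turn":0},
    {"jaw":0,"x":0,"y":0,"z":41,"turn":0},
    {"jaw":0,"x":0,"y":0,"z":48,"turn":0},
    {"jaw":0,"x":0,"y":0,"z":55,"turn":0},
  ],
)

```text
time_s: 6.0
ee_pos: [0.4963, -0.0511, 0.0169]
tcp_rot: [-1.571, -0.051, 0.062]
ft_force: [-15.3, -3.0, 12.8]
finger_gap: 0.0851
```

Request:
step_arm(
  steps=[
    {"jaw":0,"x":0,"y":0,"z":6,"turn":0},
    {"jaw":0,"x":0,"y":0,"z":13,"turn":0},
    {"jaw":0,"x":0,"y":0,"z":20,"turn":0},
    {"jaw":0,"x":0,"y":0,"z":27,"turn":0},
    {"jaw":0,"x":0,"y":0,"z":34,"turn":0},
    {"jaw":0,"x":0,"y":0,"z":40,"turn":0},
    {"jaw":0,"x":0,"y":0,"z":46,"turn":0},
    {"jaw":0,"x":0,"y":0,"z":51,"turn":0},
    {"jaw":0,"x":0,"y":0,"z":54,"turn":0},
  ],
)

```text
time_s: 7.12
ee_pos: [0.4924, 0.002, 0.0166]
tcp_rot: [-1.573, -0.051, 0.062]
ft_force: [-12.6, -8.9, 4.5]
finger_gap: 0.0853
```

Run:
```python
from h import *
go(hd)
c=capture('side'); np.savez('pics/side2.npz',**c); handle(c)
```

```text
pos [0.4924 0.002  0.0166] yaw 94.1 tilt [-0.007 -0.003 -1.   ] q [-0.14  0.47 -0.53  0.58 -0.   -0.21] F [-12.6  -8.9   4.5] t 7.125
xyz [  25.1   16.9 -176.5] turn None
handle out by 98 0.1016 0.1397 lat 0.0027
```

Request:
step_arm(
  steps=[
    {"jaw":0,"x":-15,"y":0,"z":0,"turn":0},
    {"jaw":0,"x":-25,"y":0,"z":0,"turn":0},
    {"jaw":0,"x":-25,"y":-40,"z":0,"turn":0},
    {"jaw":0,"x":-25,"y":-100,"z":0,"turn":0},
    {"jaw":0,"x":-25,"y":-160,"z":0,"turn":0},
    {"jaw":0,"x":-25,"y":-210,"z":-20,"turn":0},
    {"jaw":0,"x":-25,"y":-215,"z":-40,"turn":0},
    {"jaw":0,"x":-25,"y":-215,"z":-40,"turn":0},
  ],
)

```text
time_s: 8.18
ee_pos: [0.475, -0.0398, 0.233]
tcp_rot: [-1.57, -0.058, 0.055]
ft_force: [-0.1, 0.7, -0.7]
finger_gap: 0.0852
```

Run:
```python
from h import *
go(hd)
w=wrist('w2'); c=snap('side','side3.png'); handle(c)
```

```text
pos [ 0.475  -0.0398  0.233 ] yaw 94.1 tilt [ 0.002 -0.    -1.   ] q [-0.24  0.2  -0.27  1.1   0.   -0.31] F [-0.1  0.7 -0.7] t 8.175
xyz [  44.9  233.2 -136. ] turn None
handle out by 92 0.1008 0.1398 lat 0.0024
```

View pics/w2.png

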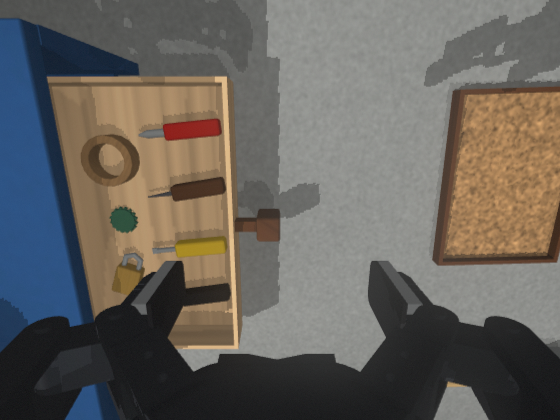

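View pics/side3.png

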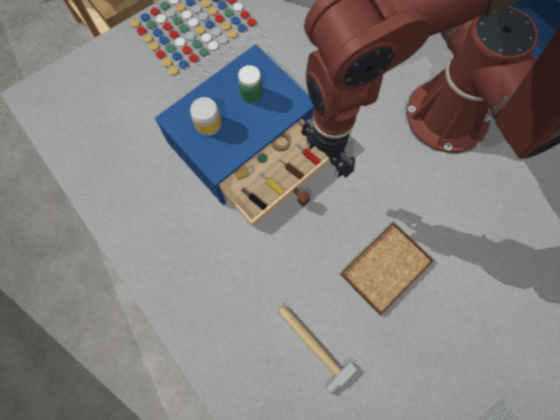

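Drawer is out; wrist view: red punch at px (192,130), awl (200,189), screwdriver (202,247), file (208,295), tape (110,160); front wall at column ~230. The side view agrees, and the tin and jar are untouched. Measure the punch.

Run:
```python
from h import *
org=hd-.041*o   # handle was 38 out + about 3
B=np.stack([ux,uy])
for n in('w2','side3'):
    c=dict(np.load(f'pics/{n}.npz')); P=cloud(c); r,g,b=[c['pixels'][...,i].astype(int) for i in range(3)]
    L=(P-org)@np.stack([ux,uy,[0,0,1]]).T
    m=(r>100)&(r>2.2*g)&(r>2.2*b)&(L[...,0]>-.14)&(L[...,0]<0)&(abs(L[...,1])<.15)&(P[...,2]<.06)
    nn,l,st,ce=cv2.connectedComponentsWithStats(m.astype(np.uint8)); k=1+st[1:,4].argmax(); vv,uu=np.nonzero(l==k)
    W=np.array([world(c,u,v,.030) for u,v in zip(uu,vv)])
    rc=cv2.minAreaRect(W[:,:2].astype(np.float32)); bx=cv2.boxPoints(rc)
    print(n,st[k],'rect',rc,'z',np.percentile(P[l==k][:,2],[10,50,90]).round(4))
    d=cv2.fitLine(W[:,:2].astype(np.float32),2,0,.01,.01).ravel(); print('axis deg',np.degrees(np.arctan2(d[1],d[0])),'unit coords',(B@(np.array([*rc[0],0])-org)).round(4))
    w=(abs(L[...,2]-.057)<.006)&(r>g+15)&(g>b+10)&(L[...,0]<-.09)&(L[...,0]>-.15)&(abs(L[...,1])<.17); q=L[w]; print('front rim',w.sum(),np.percentile(q[:,0],[2,98]).round(4),'wall lat',q[:,1].min(),q[:,1].max())
```

```text
w2 [163 119  57  21 896] rect ((0.42246362566947937, -0.13608498871326447), (0.017043612897396088, 0.060050077736377716), 9.841753959655762) z [0.0338 0.0349 0.036 ]
axis deg -80.07506 unit coords [-0.085  -0.1046]
front rim 1911 [-0.1297 -0.093 ] wall lat -0.15373923901064288 0.15594607430286972
side3 [303 149  17  15 109] rect ((0.4246877133846283, -0.13657686114311218), (0.01768440753221512, 0.054740358144044876), 7.799306869506836) z [0.0294 0.0343 0.0382]
axis deg -81.0044 unit coords [-0.0844 -0.1024]
front rim 265 [-0.1302 -0.1009] wall lat -0.1280318660129588 0.15606295852599017
```

Run:
```python
from h import *
go([.423,-.136,.13],10)
```

```text
pos [ 0.4741 -0.0386  0.2318] yaw 94.2 tilt [-0.001  0.001 -1.   ] q [-0.24  0.2  -0.28  1.1   0.   -0.31] F [-0.7  0.7 -0.1] t 8.275
xyz [-57.9 101.8 -93.5] turn 1.469
```

Request:
step_arm(
  steps=[
    {"jaw":0.47,"x":-58,"y":0,"z":-94,"turn":1.469},
    {"jaw":0.47,"x":-58,"y":0,"z":-94,"turn":1.469},
    {"jaw":0.47,"x":-58,"y":0,"z":-94,"turn":1.469},
    {"jaw":0.47,"x":-58,"y":0,"z":-94,"turn":1.469},
    {"jaw":0.47,"x":-58,"y":0,"z":-94,"turn":1.469},
    {"jaw":0.47,"x":-58,"y":0,"z":-94,"turn":1.469},
    {"jaw":0.47,"x":-58,"y":30,"z":-94,"turn":1.469},
    {"jaw":0.47,"x":-58,"y":70,"z":-94,"turn":1.469},
    {"jaw":0.47,"x":-58,"y":102,"z":-94,"turn":1.469},
    {"jaw":0.47,"x":-58,"y":102,"z":-94,"turn":1.469},
  ],
)

```text
time_s: 9.52
ee_pos: [0.4214, -0.1353, 0.1282]
tcp_rot: [-1.288, 1.083, -1.074]
ft_force: [-0.2, -0.2, 0.3]
finger_gap: 0.0454
```

Run:
```python
from h import *
go([.423,-.136,.0195],10)
c=wrist('w3'); P=cloud(c); r,g,b=[c['pixels'][...,i].astype(int) for i in range(3)]
m=(r>100)&(r>2.2*g)&(r>2.2*b)&(P[...,2]<.045)
W=np.array([world(c,u,v,.035) for v,u in np.argwhere(m)]); rc=cv2.minAreaRect(W[:,:2].astype(np.float32)); print(m.sum(),rc,P[m][:,2].mean(),state()['finger_gap'])
```

```text
pos [ 0.4214 -0.1353  0.1282] yaw 10.1 tilt [-0.005  0.003 -1.   ] q [-0.48  0.23 -0.53  0.82  0.    0.92] F [-0.2 -0.2  0.3] t 9.525
xyz [  1.4 108.7   1.9] turn 0.001
1511 ((0.4219133257865906, -0.13399867713451385), (0.016696885228157043, 0.05858302488923073), 10.67732048034668) 0.034808023791707936 0.04544202370998077
```

View pics/w3.png

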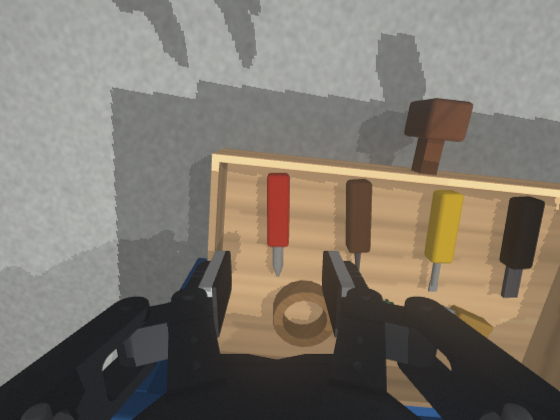

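Punch at px (278,210) sits centred between the jaws (218 and 340); both measures agree to 2 mm. Descend.

Request:
step_arm(
  steps=[
    {"jaw":0.47,"x":1,"y":40,"z":1,"turn":0},
    {"jaw":0.47,"x":1,"y":70,"z":1,"turn":0},
    {"jaw":0.47,"x":1,"y":95,"z":1,"turn":0},
    {"jaw":0.47,"x":1,"y":105,"z":1,"turn":0},
    {"jaw":0.47,"x":1,"y":108,"z":1,"turn":0},
    {"jaw":0.47,"x":1,"y":108,"z":1,"turn":0},
  ],
)

```text
time_s: 10.32
ee_pos: [0.4253, -0.1381, 0.0231]
tcp_rot: [-1.287, 1.078, -1.08]
ft_force: [-0.7, 0.0, 0.3]
finger_gap: 0.0448
```

Request:
step_arm(
  force=30,
  steps=[
    {"jaw":0.7,"x":0,"y":0,"z":0,"turn":0},
    {"jaw":1,"x":0,"y":0,"z":0,"turn":0},
    {"jaw":1,"x":0,"y":0,"z":0,"turn":0},
    {"jaw":1,"x":0,"y":0,"z":0,"turn":0},
    {"jaw":1,"x":0,"y":0,"z":0,"turn":0},
  ],
)

```text
time_s: 10.95
ee_pos: [0.425, -0.1381, 0.0231]
tcp_rot: [-1.287, 1.078, -1.08]
ft_force: [-1.2, 1.1, 6.3]
finger_gap: 0.017
```

Request:
step_arm(
  steps=[
    {"jaw":1,"x":0,"y":-15,"z":0,"turn":0},
    {"jaw":1,"x":0,"y":-40,"z":0,"turn":0},
    {"jaw":1,"x":0,"y":-80,"z":0,"turn":0},
    {"jaw":1,"x":0,"y":-110,"z":0,"turn":0},
    {"jaw":1,"x":0,"y":-120,"z":0,"turn":0},
    {"jaw":1,"x":0,"y":-120,"z":0,"turn":0},
  ],
)

```text
time_s: 11.7
ee_pos: [0.4248, -0.1379, 0.1423]
tcp_rot: [-1.287, 1.079, -1.08]
ft_force: [-0.2, 0.0, -0.7]
finger_gap: 0.0166
```

Run:
```python
from h import *
print(state()['finger_gap'])
c=wrist('w4'); P=cloud(c); r,g,b=[c['pixels'][...,i].astype(int) for i in range(3)]
m=(r>100)&(r>2.2*g)&(r>2.2*b)&(P[...,2]>.08)&(P[...,2]<.2); q=P[m]; print(m.sum(),q[:,2].min(),q[:,2].max(),'front/back z',[q[np.argsort(q[:,1])[s],2].mean().round(4) for s in (slice(0,50),slice(-50,None))])
go([.456,.236,.143],95.8)
```

```text
0.016616329705847768
4436 0.13938109832697337 0.15645234744341996 front/back z [np.float64(0.1535), np.float64(0.1473)]
pos [ 0.4243 -0.1377  0.1416] yaw 10.0 tilt [-0.001  0.    -1.   ] q [-0.48  0.22 -0.5   0.85  0.    0.92] F [ 0.2  0.5 -1.1] t 11.75
xyz [-362.4   -1.3   96.3] turn -1.497
```

View pics/w4.png

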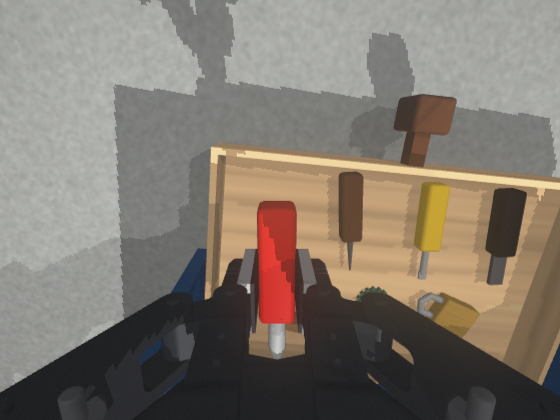

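Run:
```python
from h import *
go([.456,.248,.142],6)
```

```text
pos [ 0.4243 -0.1377  0.1416] yaw 10.0 tilt [-0.001  0.    -1.   ] q [-0.48  0.22 -0.5   0.85  0.    0.92] F [ 0.2  0.5 -1.1] t 11.75
xyz [-3.742e+02 -3.000e-01  9.840e+01] turn 0.07
```

Request:
step_arm(
  steps=[
    {"jaw":1,"x":-30,"y":0,"z":8,"turn":0.02},
    {"jaw":1,"x":-75,"y":0,"z":20,"turn":0.07},
    {"jaw":1,"x":-125,"y":0,"z":33,"turn":0.07},
    {"jaw":1,"x":-175,"y":0,"z":46,"turn":0.07},
    {"jaw":1,"x":-225,"y":0,"z":59,"turn":0.07},
    {"jaw":1,"x":-275,"y":0,"z":72,"turn":0.07},
    {"jaw":1,"x":-325,"y":0,"z":85,"turn":0.07},
    {"jaw":1,"x":-360,"y":0,"z":95,"turn":0.07},
    {"jaw":1,"x":-374,"y":0,"z":98,"turn":0.07},
    {"jaw":1,"x":-374,"y":0,"z":98,"turn":0.07},
  ],
)

```text
time_s: 13.0
ee_pos: [0.4553, 0.2474, 0.1412]
tcp_rot: [-1.259, 1.132, -1.13]
ft_force: [-0.6, -0.6, 0.2]
finger_gap: 0.0171
```

Run:
```python
from h import *
go([.456,.248,.017],6); print(state()['finger_gap'])
```

```text
pos [0.4553 0.2474 0.1412] yaw 6.1 tilt [-0.002 -0.001 -1.   ] q [ 0.36  0.35 -0.32  0.9  -0.    1.82] F [-0.6 -0.6  0.2] t 13.0
xyz [ -0.6 124.2   1. ] turn 0.001
0.017145791883962237
```

Request:
step_arm(
  steps=[
    {"jaw":1,"x":0,"y":40,"z":0,"turn":0},
    {"jaw":1,"x":0,"y":80,"z":0,"turn":0},
    {"jaw":1,"x":0,"y":105,"z":0,"turn":0},
    {"jaw":1,"x":0,"y":118,"z":0,"turn":0},
    {"jaw":1,"x":0,"y":124,"z":0,"turn":0},
    {"jaw":1,"x":0,"y":126,"z":0,"turn":0},
    {"jaw":1,"x":0,"y":126,"z":0,"turn":0},
  ],
)

```text
time_s: 13.88
ee_pos: [0.4566, 0.2476, 0.017]
tcp_rot: [-1.256, 1.131, -1.132]
ft_force: [-0.1, -0.2, -0.8]
finger_gap: 0.0172
```

Request:
step_arm(
  steps=[
    {"jaw":1,"x":0,"y":1.5,"z":0,"turn":0},
    {"jaw":1,"x":0,"y":1.5,"z":0,"turn":0},
  ],
)

```text
time_s: 14.12
ee_pos: [0.4562, 0.2476, 0.0151]
tcp_rot: [-1.257, 1.131, -1.132]
ft_force: [-0.6, 0.8, -0.7]
finger_gap: 0.0171
```

Request:
step_arm(
  steps=[
    {"jaw":1,"x":0,"y":1.5,"z":0,"turn":0},
    {"jaw":1,"x":0,"y":1.5,"z":0,"turn":0},
  ],
)

```text
time_s: 14.38
ee_pos: [0.4559, 0.2475, 0.0133]
tcp_rot: [-1.257, 1.132, -1.132]
ft_force: [0.6, -0.3, -0.2]
finger_gap: 0.017
```

Request:
step_arm(
  steps=[
    {"jaw":1,"x":0,"y":1.2,"z":0,"turn":0},
    {"jaw":1,"x":0,"y":1.2,"z":0,"turn":0},
  ],
)

```text
time_s: 14.62
ee_pos: [0.4559, 0.2475, 0.012]
tcp_rot: [-1.257, 1.132, -1.131]
ft_force: [0.4, -0.5, -1.3]
finger_gap: 0.0171
```

Request:
step_arm(
  steps=[
    {"jaw":1,"x":0,"y":1,"z":0,"turn":0},
    {"jaw":1,"x":0,"y":1,"z":0,"turn":0},
  ],
)

```text
time_s: 14.88
ee_pos: [0.456, 0.2475, 0.0111]
tcp_rot: [-1.257, 1.131, -1.132]
ft_force: [-0.4, -0.4, -0.1]
finger_gap: 0.0169
```

Request:
step_arm(
  steps=[
    {"jaw":1,"x":0,"y":1,"z":0,"turn":0},
    {"jaw":1,"x":0,"y":1,"z":0,"turn":0},
  ],
)

```text
time_s: 15.12
ee_pos: [0.4561, 0.2475, 0.0111]
tcp_rot: [-1.257, 1.131, -1.132]
ft_force: [-4.0, -1.9, 14.1]
finger_gap: 0.0169
```

Request:
step_arm(
  steps=[
    {"jaw":1,"x":0,"y":0.8,"z":0,"turn":0},
    {"jaw":1,"x":0,"y":0.8,"z":0,"turn":0},
  ],
)

```text
time_s: 15.38
ee_pos: [0.4562, 0.2475, 0.011]
tcp_rot: [-1.256, 1.131, -1.132]
ft_force: [-6.5, -2.9, 26.4]
finger_gap: 0.0169
```

Contact at the expected height (0.011). Ease up slightly, open moderately, and lift away.

Request:
step_arm(
  steps=[
    {"jaw":1,"x":0,"y":-1.3,"z":0,"turn":0},
    {"jaw":0.7,"x":0,"y":-1.3,"z":0,"turn":0},
    {"jaw":0.5,"x":0,"y":-1.3,"z":0,"turn":0},
    {"jaw":0.5,"x":0,"y":-1.3,"z":0,"turn":0},
    {"jaw":0.5,"x":0,"y":-30,"z":0,"turn":0},
    {"jaw":0.5,"x":0,"y":-80,"z":0,"turn":0},
    {"jaw":0.5,"x":0,"y":-130,"z":0,"turn":0},
    {"jaw":0.5,"x":0,"y":-180,"z":0,"turn":0},
    {"jaw":0.5,"x":0,"y":-200,"z":0,"turn":0},
    {"jaw":0.5,"x":0,"y":-200,"z":0,"turn":0},
  ],
)

```text
time_s: 16.62
ee_pos: [0.4569, 0.2479, 0.2106]
tcp_rot: [-1.254, 1.13, -1.132]
ft_force: [-0.5, 0.1, -0.5]
finger_gap: 0.0426
```

Run:
```python
from h import *
go(hd); c=wrist('w5'); s=snap('side','side5.png'); handle(s)
P=cloud(c); r,g,b=[c['pixels'][...,i].astype(int) for i in range(3)]
m=(r>100)&(r>2.2*g)&(r>2.2*b)&(P[...,2]<.05)&(P[...,1]>.1); q=P[m]; print(m.sum(),q.mean(0),q[:,:2].min(0),q[:,:2].max(0),np.percentile(q[:,2],[2,50,98]))
t=np.load('pics/top0.npz')['pixels'].astype(int); d=dict(capture('top')); x=abs(d['pixels'].astype(int)-t).sum(2)
for n,(u0,u1,v0,v1) in dict(hammer=(140,228,157,192),jar=(388,418,247,275),tin=(382,416,190,222)).items(): print(n,'top change',(x[v0:v1,u0:u1]>60).mean())
cv2.imwrite('pics/fin.png',np.hstack([cv2.resize(i,(400,300)) for i in (s['pixels'],c['pixels'])])[:,:,::-1])
```

```text
pos [0.4569 0.2479 0.2106] yaw 6.0 tilt [ 0.003  0.001 -1.   ] q [ 0.36  0.29 -0.21  1.07  0.    1.82] F [-0.5  0.1 -0.5] t 16.625
xyz [425.7 210.4  28. ] turn None
handle out by 100 0.0938 0.1402 lat 0.0026
859 [0.45611443 0.25245803 0.02272976] [0.44479955 0.22072457] [0.46671129 0.28059828] [0.02024082 0.02286239 0.02459882]
hammer top change 0.0
jar top change 0.0011904761904761906
tin top change 0.0009191176470588235
```

View pics/fin.png

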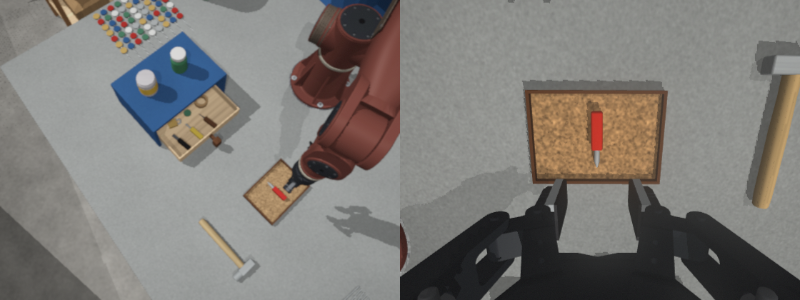

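The picture shows the punch lying inside the tray (right half, 597,135), and the drawer out with the other things in it. One last check on the drawer's travel against its stop.

Run:
```python
from h import *
for n in('w1','w2'):
    c=dict(np.load(f'pics/{n}.npz')); W=cloud(c); L=(W-hd)@np.stack([o,uy,[0,0,1]]).T; T=Ro.from_matrix
    r,g,b=[c['pixels'][...,i].astype(int) for i in range(3)]
    s=(b>r+40)&(abs(L[...,2]-.165)<.008)&(L[...,0]<.02)
    h=(r>b+12)&(g<90)&(L[...,2]>.05)&(L[...,2]<.062)&(abs(L[...,1])<.02)&(L[...,0]>-.02)
    print(n,'shelf edge',np.percentile(L[s][:,0],99.5),'block',np.percentile(L[h][:,0],[1,99]))
```

```text
w1 shelf edge -0.01740741604853638 block [-0.01274261  0.01254518]
w2 shelf edge -0.01715904258228309 block [0.11436826 0.13861734]
```

```bash
python3 -c "
from rig import job_done
print(job_done())"
```

```text
the job is handed in; nothing more can be done
None
```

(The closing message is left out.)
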